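# Make up the front-desk and meeting-room supply kits

## Robot

A 7-joint arm with a two-finger parallel gripper is mounted at the origin on the work surface. World frame = base frame: x ahead of the robot, y to its left, z up, the work surface at z = 0. Lengths are in mm, angles in rad, forces in N, time in s.
With the tool pointing down it reaches from about 400 to 875 mm from the base axis. Payload 4.4 kg.
Tool frame: the origin (TCP) lies midway between the tips of the shut fingers; the grasp point (between the pads) lies 19 mm behind it (manip.pinch_z is the distance from the TCP to the grasp point, in mm); x points along the fingers, y is the direction in which the jaws open and shut, and the axes are right-handed (so a half turn about x gives the same grasp; the last joint's range is limited). The gripper opens to 85 mm and grips with 20 to 120 N. Pads are 22 mm wide; open, the fingers measure 114 mm over their backs; the gripper's body (76 mm by 85 mm) begins 54 mm behind the grasp point. The pads swing forward as they close: fully open they stand 13 mm farther back than shut.
Start: joints at [1.073, 0.628, 0.038, 1.517, -0.027, 0.996, -0.02], TCP at [272.057, -590.341, 231.313] pointing down, gripper open.
Joint ranges: [-3.06, 3.06], [-0.37, 2.12], [-1.25, 1.32], [0.18, 2.47], [-1.1, 4.24], [0.23, 1.98], [-2.94, 2.94]. Speed limits (rad/s): [2.57, 2.57, 3.14, 3.14, 3.14, 3.14, 3.14].

## Interface

Orientations are given as a unit quaternion [x, y, z, w].
In Python, from rig import telemetry, read_camera, manip, look_for, spot_point gives the robot as it stands.
- The arm moves only by the shell command python3 -m pendant 'ROWS' [OPENING] [FORCE]. ROWS is text: rows parted by semicolons, each of 4 numbers parted by spaces: the shift along the world's x, y, z in m, then the turn about the world's z in rad. A call has exactly 10 rows; each row shifts and turns the commanded pose from where the row before left it; what a row does not reach is not made up. A row lasts 1/12 s, in which the tool goes at most 41.7 mm and 7.16 degrees, less where a joint would pass 70% of its speed; a pose out of reach is approached as far as the arm can. A call is refused whole if a number of a shift passes 0.0417 or a number of a turn 0.125, either way. A call with a gripper value outside its range is refused whole. OPENING is the finger opening in m, from 0 to 0.0854, set as the call begins (- or left out, the last holds). The fingers move at their own pace and stop on an object; FORCE is the grip in N (left out, the last holds). Time passes only in rows, so rows that do not move let the fingers close, or fill a call up. It gives the time, the measured TCP pose, the force and the opening at its end, in the units of the state.
- telemetry.state(): the state, without advancing time (a new reading comes with each control period).
- read_camera(name): name is "side" or "top"; returns a dict with "image" (420x560x3 uint8, red, green, blue), "z_map" (420x560 float32, mm along the optical axis (not along the pixel's ray), 0 where there is no reading), "mtx" (3x3 intrinsics, pixels), "k1" (the pictures are not rectified: a ray, as slopes to the right and down, at radius r is drawn at 1 + k1 r^2 times it, then the intrinsics apply), "T" (4x4, takes a point from camera to world coordinates). Camera axes: x right, y up, looking along -z (the intrinsics and any distortion apply to the point x, -y, -z); pixel columns grow to the right and rows downward; lengths in mm; the calibration is good to about 2 mm. A picture is of the moment at which its call begins.
- manip.sign_off(): hands the job in, once; it reports no verdict.
Trained networks look in a picture, given as the dict that the camera call returned (one of the last four; its "shot" number tells which), for a name from the list of things; names that differ only in an ending like _2 or _b are one class to them, and where a whole thing is asked for, a point or a joint stands for the part that bears it (a point fixed in the world has none). Each returns a list of dicts, best first, with "p" (0 to 1); they miss things now and then, are a little off and sometimes report something else, mostly with a low value. They report only what shows in the picture. A call takes as long as a camera call. They do not tell look-alikes from the thing itself.
- look_for(target, picture): "location" ([x, y, z] in mm, in the coordinates of the camera as it stood for that picture, good to about 4 mm: the middle of the surface that is visible of it).
- spot_point(target, picture): "location" ([x, y, z] in mm, in the coordinates of the camera as it stood for that picture, good to about 4 mm: a listed point, or the origin of a listed thing).
The state is a dict: "time": time; "qpos": joint angles; "dq": joint speeds; "joint_torque": joint torques, N m; "eef_pos": TCP position; "ee_rot": TCP orientation; "force": force on the tool from outside, world axes, zero at the start; "ft_torque": the same for the moment, N m; "width": opening from 0.0 (shut) to 1.0 (fully open).
Only numpy, scipy, OpenCV 4.12 (cv2) and the standard library are available. Lean on these libraries where they do the work, as an engineer would, in place of code of your own. Each camera call takes 0.05 s, during which the arm holds its last target. There are 200 camera calls.

## Task

Make up two supply kits from the stock on the desk: for the front desk, in the larger tray, the big stapler and the tape dispenser in the long compartments and the date stamp in either short one; for the meeting room, in the smaller tray, the whiteboard eraser in the long compartment and the small stapler in the middle-sized one. Each thing stands flat on its own base on the tray floor, alone in its compartment; set things down, do not drop them. Leave the hole punch, the glue stick and the note block standing where they are.

Things in the scene. Friction and masses are not known exactly. Their poses are not given: they have to be found in the camera images.
- large_tray: The larger kit tray, a grey plastic drawer organiser fixed to the desk, 160 (x) by 222 (y) mm, rim 18 mm high, outer walls 4 mm thick, floor 3 mm thick, dividers 4 mm thick and 16 mm high. Four compartments: two long ones, each 152 (x) by 70 (y) mm, centred at (x, y) = (0, +72) and (0, -2) mm; beside them two short ones, each 74 (x) by 66 (y) mm, centred at (-39, -74) and (+39, -74) mm. Yaw within 0.25 rad of the desk's axes. Origin: centre of the underside; z up.
- small_tray: The smaller kit tray, same grey plastic and the same wall, rim, divider and floor sizes, fixed to the desk, 142 (x) by 138 (y) mm. Three compartments: one long one, 134 (x) by 70 (y) mm, centred at (0, +30) mm; beside it a middle-sized one, 86 (x) by 56 (y) mm, centred at (-24, -37) mm, and a little one, 44 (x) by 56 (y) mm, centred at (+45, -37) mm, which stays empty. Yaw within 0.25 rad of the desk's axes. Origin: centre of the underside; z up.
- big_stapler: Full-size black desk stapler standing on its base, 128 mm long (x, jaw to +x), base 36 mm wide (y) and 9 mm thick, 58 mm high overall. Its arm, level along the whole length, is 24 mm wide from 38 to 58 mm up, with a steel magazine 18 mm wide under it from 29 to 40 mm: grip the arm across y, halfway along. 0.18 to 0.37 kg. Origin: centre of the underside; z up.
- tape_dispenser: Black desk tape dispenser with an amber tape roll, standing on its base, 124 mm long (x, cutter to +x), 46 mm wide (y), top of the roll 63 mm up. Its two flat cheeks, 46 mm over the outside, run from x = -46 to +30 mm and up to 52 mm: grip across y at x = -8 mm. 0.31 to 0.63 kg. Origin: centre of the underside; z up.
- date_stamp: Black self-inking office stamp standing upright on its base, 50 (x) by 42 (y) mm, 84 mm high. The handle on top is 48 (x) by 30 (y) mm, from 52 to 84 mm up: grip it across y. 0.08 to 0.17 kg. Origin: centre of the underside; z up.
- board_eraser: White whiteboard eraser lying on its grey felt, 110 (x) by 46 (y) mm up to 22 mm, with a grip rib on top 94 mm long and 26 mm wide (y) from 22 to 48 mm up: grip the rib across y in the middle. 0.06 to 0.13 kg. Origin: centre of the underside; z up.
- small_stapler: Pocket stapler, black, like the big one but half as long: 62 mm long (x), base 28 mm wide (y) and 7 mm thick, 41 mm high. Its arm is 20 mm wide (y) from 24 to 41 mm up, magazine 14 mm wide below it: grip the arm across y in the middle. 0.05 to 0.10 kg. Origin: centre of the underside; z up.
- hole_punch: Two-hole punch, black base 100 (x) by 50 (y) mm, dark steel lever on top about 54 mm high. Stays where it is. Origin: centre of the underside; z up.
- glue_stick: White glue stick standing on end, 29 mm across, 84 mm high. Stays where it is. Origin: centre of the underside; z up.
- note_block: Block of white note paper, 52 by 52 mm, 40 mm high. Stays where it is. Origin: centre of the underside; z up.
There are look-alikes about, which are no part of the job. What is shaped like the tape_dispenser but blue or turquoise is not meant.

How it is judged:
By the outcome, as a careful person would: the job done as asked, in the order asked, and still so for the second after the job is handed in, with the robot touching nothing.
It also fails if it takes over 128 s, if anything falls off the work surface, if the arm or the gripper's body presses on something with over 40 N, if the wrist force passes 120 N, or if a joint passes its speed limit or range.

## Working session

There is one attempt and no reset: what is moved stays moved. The work goes in short steps, Python scripts to look and compute and a shell command to move; the robot and the scene stay as the last step left them, time stands still between calls to the robot, and variables do not carry over. Pictures are saved under pics/ and viewed, about 12 in all and at most 16, crops included, and the job is handed in when it is done.

```bash
mkdir -p pics; ls; cat > h.py <<'E'
import numpy as np, cv2
from rig import telemetry, read_camera, manip, look_for, spot_point
def world(c,p): return (c["T"]@np.append(p,1))[:3]
def cloud(c):
    K=c["mtx"];h,w=c["z_map"].shape
    u,v=np.meshgrid(np.arange(w,dtype=float),np.arange(h,dtype=float))
    p=cv2.undistortPoints(np.stack([u.ravel(),v.ravel()],1)[:,None],K,np.array([c["k1"],0,0,0.]))[:,0] if False else None
    xd=(u-K[0,2])/K[0,0]; yd=(v-K[1,2])/K[1,1]; x,y=xd.copy(),yd.copy()
    for _ in range(15):
        s=1+c["k1"]*(x*x+y*y); x,y=xd/s,yd/s
    z=c["z_map"]; P=np.stack([x*z,-y*z,-z],-1)
    W=P@c["T"][:3,:3].T+c["T"][:3,3]; W[z==0]=np.nan
    return W
def pix(c,w):
    q=np.linalg.inv(c["T"])@np.append(w,1); x,y=q[0]/-q[2],-q[1]/-q[2]; s=1+c["k1"]*(x*x+y*y)
    K=c["mtx"]; return np.array([K[0,0]*x*s+K[0,2],K[1,1]*y*s+K[1,2]])
E
python3 - <<'E'
from h import *
for n in ("top","side"):
    c=read_camera(n); cv2.imwrite(f"pics/{n}0.png",c["image"][...,::-1]); np.savez(f"{n}0.npz",**{k:c[k] for k in("image","z_map","mtx","k1","T")})
    print(n,c["T"].round(3).tolist(),c["mtx"].tolist(),c["k1"])
    for t in "large_tray small_tray big_stapler tape_dispenser date_stamp board_eraser small_stapler hole_punch glue_stick note_block".split():
        for d in spot_point(t,c)[:4]:
            w=world(c,d["location"]); print(t,round(d["p"],2),w.round(),pix(c,w).round())
print(telemetry.state())
E
```

```text
pics
top [[0.012, 0.997, -0.082, 320.229], [-1.0, 0.012, -0.004, -34.208], [-0.003, 0.082, 0.997, 1167.464], [0.0, 0.0, 0.0, 1.0]] [[382.0747687892454, 0.0, 275.3911809106525], [0.0, 382.0747687892454, 214.4258136542809], [0.0, 0.0, 1.0]] -0.03844365220813395
large_tray 0.65 [603. 117.  -2.] [229. 154.]
small_tray 0.56 [ 609. -126.    4.] [307. 153.]
small_tray 0.31 [423. -51.  -5.] [282. 212.]
big_stapler 0.57 [ 407. -310.    3.] [367. 218.]
tape_dispenser 0.8 [ 591. -386.    1.] [391. 160.]
tape_dispenser 0.76 [ 333. -450.    2.] [412. 243.]
tape_dispenser 0.75 [ 213. -266.   -1.] [353. 282.]
tape_dispenser 0.51 [363. 301.  -0.] [167. 231.]
date_stamp 0.68 [419.  64.  -4.] [245. 213.]
board_eraser 0.94 [ 418. -185.   -1.] [326. 214.]
hole_punch 0.73 [585. 397.  -2.] [140. 159.]
glue_stick 0.48 [361. 302.  -2.] [167. 231.]
note_block 0.72 [410. 173.   2.] [209. 216.]
side [[-0.955, 0.171, -0.241, 99.062], [-0.295, -0.593, 0.749, 912.098], [-0.014, 0.787, 0.617, 808.06], [0.0, 0.0, 0.0, 1.0]] [[476.26895910410843, 0.0, 282.41322129664053], [0.0, 476.26895910410843, 205.04478568224155
[... 829 characters left out ...]
. 172.  -5.] [255. 267.]
{'time': 1.1, 'qpos': array([ 1.07317437,  0.628388  ,  0.03853947,  1.51740024, -0.02700546,
        0.996294  , -0.02001389]), 'dq': array([-0.00127859, -0.00059734, -0.00150144, -0.00117137, -0.00030686,
        0.00126916,  0.00084569]), 'joint_torque': array([ 2.73613614e-04, -5.63291574e+01,  1.22555975e+00, -1.93786293e+01,
        1.09409829e-02,  1.79554827e-03, -1.04211389e-05]), 'eef_pos': array([ 272.05448798, -590.34648266,  231.32185057]), 'ee_rot': array([ 0.69070325,  0.15145448, -0.69068577,  0.1514719 ]), 'force': array([-0.40926405, -0.21773361, -0.48571983]), 'ft_torque': array([-0.03019216,  0.0405556 , -0.00020991]), 'width': 1.0009418185211847}
```

View pics/top0.png

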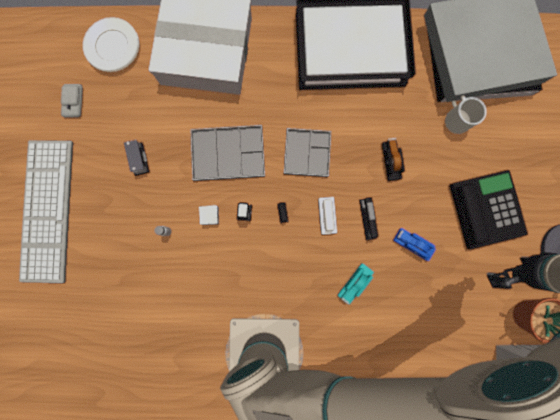

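View pics/side0.png

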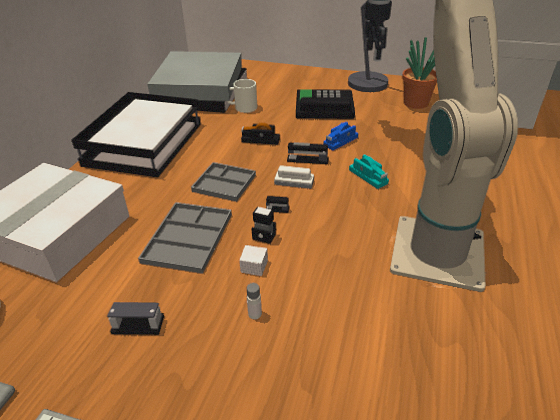

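The top view agrees with the networks. Pixels are from the top view.

- **Targets:** big stapler (369,218), black/amber tape dispenser (392,160), date stamp (244,211), eraser (327,215) and small stapler (283,212).
- **Trays:** large (229,154), small (307,153).
- **Could be mistaken for the tape dispenser:** blue (414,244) and turquoise (356,284), neither of which is meant.
- **Could be mistaken for the big stapler:** the small stapler (283,212) and the hole punch (137,158).

Next I'll measure the yaws and check the choices in a crop.

```bash
cat > fit.py <<'E'
from h import *
C={n:read_camera(n) for n in("top","side")}
W={n:cloud(C[n]) for n in C}
obj=dict(large_tray=(604,118,150,8,24),small_tray=(609,-126,105,8,24),big_stapler=(405,-309,85,5,70),tape_dispenser=(588,-386,85,5,70),date_stamp=(421,65,45,5,95),board_eraser=(416,-186,70,5,60),small_stapler=(427,-48,45,4,50))
for n in W:
    P=W[n].reshape(-1,3); d=np.nanmedian(P[(abs(P[:,0]-500)<60)&(abs(P[:,1]-0)<40)][:,2]); print(n,"desk z",d)
    for o,(x,y,r,a,b) in obj.items():
        m=(np.hypot(P[:,0]-x,P[:,1]-y)<r)&(P[:,2]>a)&(P[:,2]<b)
        Q=P[m]; (cx,cy),(l,w),ang=cv2.minAreaRect(Q[:,:2].astype(np.float32))
        if w>l: l,w,ang=w,l,ang+90
        print(o,m.sum(),"c",round(cx),round(cy),"dim",round(l),round(w),"long-axis yaw",round((ang+90)%180-90,1),"zmax",Q[:,2].max().round())
tiles=[]
for n,S in (("top",4),("side",3)):
    I=C[n]["image"][...,::-1]
    for o in("big_stapler","tape_dispenser","date_stamp","board_eraser","small_stapler"):
        x,y=obj[o][:2]; u,v=pix(C[n],[x,y,25]).astype(int); t=I[v-26:v+26,u-26:u+26]; tiles.append(cv2.resize(t,(156,156),interpolation=cv2.INTER_CUBIC))
cv2.imwrite("pics/crop.png",np.vstack([np.hstack(tiles[:5]),np.hstack(tiles[5:])]))
from scipy.spatial.transform import Rotation as R
print(R.from_quat(telemetry.state()["ee_rot"]).as_matrix().round(3), manip.pinch_z)
E
python3 fit.py
```

```text
top desk z 0.4768888524790782
large_tray 690 c 606 122 dim 223 162 long-axis yaw -85.9 zmax 24.0
small_tray 427 c 610 -126 dim 145 139 long-axis yaw -3.3 zmax 24.0
big_stapler 586 c 418 -309 dim 137 121 long-axis yaw -29.1 zmax 64.0
tape_dispenser 772 c 590 -384 dim 158 117 long-axis yaw -23.2 zmax 66.0
date_stamp 271 c 426 60 dim 71 53 long-axis yaw -17.4 zmax 89.0
board_eraser 583 c 413 -193 dim 120 77 long-axis yaw 17.1 zmax 53.0
small_stapler 194 c 422 -48 dim 74 64 long-axis yaw -70.0 zmax 45.0
side desk z -1.643674193879292
large_tray 1099 c 605 125 dim 228 163 long-axis yaw -85.9 zmax 21.0
small_tray 517 c 609 -121 dim 146 144 long-axis yaw -3.2 zmax 20.0
big_stapler 684 c 406 -306 dim 126 38 long-axis yaw 9.6 zmax 61.0
tape_dispenser 651 c 588 -380 dim 127 56 long-axis yaw 12.2 zmax 65.0
date_stamp 686 c 421 69 dim 51 46 long-axis yaw -4.1 zmax 87.0
board_eraser 641 c 414 -178 dim 112 48 long-axis yaw 9.6 zmax 49.0
small_stapler 297 c 421 -45 dim 61 26 long-axis yaw 5.9 zmax 42.0
[[ 0.     0.419 -0.908]
 [ 0.    -0.908 -0.419]
 [-1.    -0.    -0.   ]] 18.700000000000003
```

View pics/crop.png

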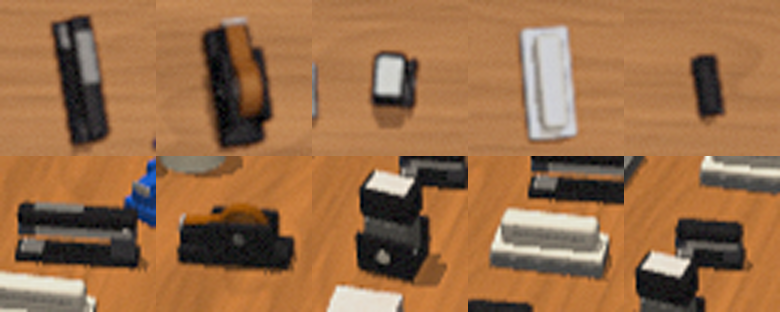

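Crops confirm the choices: full-size stapler, black dispenser with amber tape (cutter to +x), stamp, eraser, and pocket stapler. The top depth picks up edge outliers, so I'll refit on the gripped upper surfaces.

```bash
cat > fit2.py <<'E'
from h import *
from scipy.ndimage import median_filter, maximum_filter, minimum_filter
obj=dict(large_tray=(604,120,150,12,23),small_tray=(609,-125,105,12,23),big_stapler=(405,-309,85,46,63),tape_dispenser=(588,-384,85,40,56),date_stamp=(421,65,45,72,90),board_eraser=(416,-186,70,38,53),small_stapler=(425,-47,45,32,46))
def rect(Q,x,y):
    best=None
    for a in np.radians(np.arange(-25,25.1,.25)):
        c,s=np.cos(a),np.sin(a); u=Q[:,0]*c+Q[:,1]*s; v=-Q[:,0]*s+Q[:,1]*c
        lo,hi=np.percentile(u,[2,98]); lo2,hi2=np.percentile(v,[2,98]); A=(hi-lo)+(hi2-lo2) 
        if best is None or A<best[0]: best=(A,np.degrees(a),hi-lo,hi2-lo2,(lo+hi)/2*c-(lo2+hi2)/2*s,(lo+hi)/2*s+(lo2+hi2)/2*c)
    return best
def run(names):
    for n in("top","side"):
        c=read_camera(n); z=c["z_map"].copy(); c["z_map"]=median_filter(z,3) if n=="top" else z
        P=cloud(c).reshape(-1,3)
        for o in names:
            x,y,r,a,b=obj[o]; Q=P[(np.hypot(P[:,0]-x,P[:,1]-y)<r)&(P[:,2]>a)&(P[:,2]<b)]
            if len(Q)<20: print(o,"few");continue
            B=rect(Q,x,y); print(n,o,len(Q),"yaw %.1f xdim %.0f ydim %.0f c %.0f %.0f"%B[1:],"ztop",np.percentile(Q[:,2],90).round())
if __name__=="__main__": run(obj)
E
python3 fit2.py
```

```text
top large_tray 423 yaw 4.0 xdim 161 ydim 222 c 606 121 ztop 17.0
top small_tray 251 yaw -3.0 xdim 143 ydim 138 c 610 -126 ztop 17.0
top big_stapler 353 yaw 9.5 xdim 114 ydim 23 c 407 -311 ztop 59.0
top tape_dispenser 366 yaw 9.0 xdim 99 ydim 45 c 595 -383 ztop 52.0
top date_stamp 174 yaw -10.0 xdim 45 ydim 29 c 421 64 ztop 85.0
top board_eraser 282 yaw 5.2 xdim 89 ydim 25 c 415 -187 ztop 49.0
top small_stapler 128 yaw 11.8 xdim 55 ydim 19 c 422 -51 ztop 42.0
side large_tray 710 yaw 3.7 xdim 160 ydim 222 c 604 125 ztop 17.0
side small_tray 303 yaw -3.0 xdim 142 ydim 142 c 609 -122 ztop 17.0
side big_stapler 263 yaw 8.8 xdim 114 ydim 25 c 407 -306 ztop 59.0
side tape_dispenser 210 yaw 13.2 xdim 100 ydim 46 c 594 -379 ztop 53.0
side date_stamp 190 yaw -2.2 xdim 45 ydim 27 c 419 70 ztop 84.0
side board_eraser 201 yaw 6.8 xdim 88 ydim 25 c 413 -181 ztop 47.0
side small_stapler 121 yaw 15.0 xdim 54 ydim 20 c 422 -46 ztop 40.0
```

```bash
python3 -m pendant '0.0135 0.0282 -0.010 -0.0272;0.0135 0.0282 -0.010 -0.0272;0.0135 0.0282 -0.010 -0.0272;0.0135 0.0282 -0.010 -0.0272;0.0135 0.0282 -0.010 -0.0272;0.0135 0.0282 -0.010 -0.0272;0.0135 0.0282 -0.010 -0.0272;0.0135 0.0282 -0.010 -0.0272;0.0135 0.0282 -0.010 -0.0272;0.0135 0.0282 -0.010 -0.0272' 0.065 40; python3 -m pendant '0 0 0 0;0 0 0 0;0 0 0 0;0 0 0 0;0 0 0 0;0 0 0 0;0 0 0 0;0 0 0 0;0 0 0 0;0 0 0 0'
```

```text
time: 2.13
eef_pos: [407.7, -307.2, 131.1]
ee_rot: [0.705, 0.056, -0.705, 0.056]
force: [0.7, 0.7, 0.5]
width: 0.759
time: 2.97
eef_pos: [407.0, -308.5, 131.3]
ee_rot: [0.705, 0.056, -0.705, 0.056]
force: [0.0, 0.1, 0.3]
width: 0.765
```

```bash
python3 -m pendant '0 0 -0.013 0;0 0 -0.013 0;0 0 -0.013 0;0 0 -0.013 0;0 0 -0.013 0;0 0 -0.013 0;0 0 -0.012 0;0 0 -0.010 0;0 0 0 0;0 0 0 0'; python3 -m pendant '0 0 0 0;0 0 0 0;0 0 0 0;0 0 0 0;0 0 0 0;0 0 0 0;0 0 0 0;0 0 0 0;0 0 0 0;0 0 0 0' 0.0 50; python3 -m pendant '0 0 0.005 0;0 0 0.010 0;0 0 0.015 0;0 0 0.015 0;0 0 0.015 0;0 0 0.015 0;0 0 0.015 0;0 0 0.01 0;0 0 0 0;0 0 0 0'; python3 - <<'E'
from h import *
c=read_camera("side"); u,v=pix(c,[407,-308,110]).astype(int)
cv2.imwrite("pics/g1.png",cv2.resize(c["image"][v-80:v+80,u-100:u+100,::-1],(600,480)))
E
```

```text
time: 3.8
eef_pos: [406.8, -308.2, 31.0]
ee_rot: [-0.705, -0.057, 0.705, -0.056]
force: [0.6, 0.3, -0.3]
width: 0.764
time: 4.63
eef_pos: [407.6, -309.0, 32.0]
ee_rot: [0.705, 0.056, -0.704, 0.057]
force: [1.3, -0.6, 5.6]
width: 0.272
time: 5.47
eef_pos: [407.1, -308.2, 131.6]
ee_rot: [0.705, 0.056, -0.705, 0.057]
force: [-0.4, 1.2, -3.7]
width: 0.271
```

View pics/g1.png

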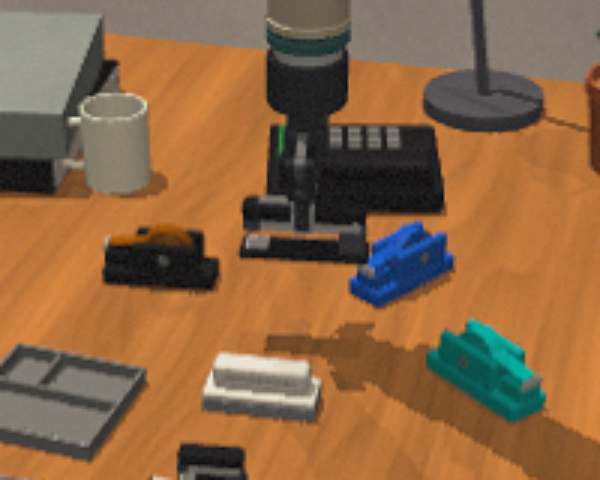

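```bash
python3 -m pendant '0.006 0.015 0 0;0.0097 0.0252 0 -0.0049;0.0097 0.0252 0 -0.0049;0.0097 0.0252 0 -0.0049;0.0097 0.0252 0 -0.0049;0.0097 0.0252 0 -0.0049;0.0097 0.0252 0 -0.0049;0.0097 0.0252 0 -0.0049;0.0097 0.0252 0 -0.0049;0.0097 0.0252 0 -0.0049' && python3 -m pendant '0.0097 0.0252 0 -0.0049;0.0097 0.0252 0 -0.0049;0.0097 0.0252 0 -0.0049;0.0097 0.0252 0 -0.0049;0.0097 0.0252 0 -0.0049;0.0097 0.0252 0 -0.0049;0.0097 0.0252 0 -0.0049;0.0097 0.0252 0 -0.0049;0.0097 0.0252 0 -0.0049;0.0053 0.0094 0 -0.0049'; python3 -m pendant '0 0 0 0;0 0 -0.010 0;0 0 -0.015 0;0 0 -0.015 0;0 0 -0.015 0;0 0 -0.012 0;0 0 -0.010 0;0 0 -0.005 0;0 0 0 0;0 0 0 0'; python3 - <<'E'
from h import *
c=read_camera("side"); u,v=pix(c,[600,170,40]).astype(int)
cv2.imwrite("pics/g2.png",cv2.resize(c["image"][v-70:v+70,u-90:u+90,::-1],(540,420)))
E
```

```text
time: 6.35
eef_pos: [499.8, -65.1, 130.2]
ee_rot: [-0.705, -0.041, 0.707, -0.041]
force: [-0.1, -0.7, -3.0]
width: 0.275
time: 7.18
eef_pos: [592.6, 175.2, 129.6]
ee_rot: [-0.706, -0.026, 0.707, -0.024]
force: [0.0, 0.9, -2.4]
width: 0.269
time: 8.02
eef_pos: [593.1, 168.9, 49.3]
ee_rot: [0.707, 0.023, -0.707, 0.023]
force: [0.5, -0.2, -2.7]
width: 0.267
```

View pics/g2.png

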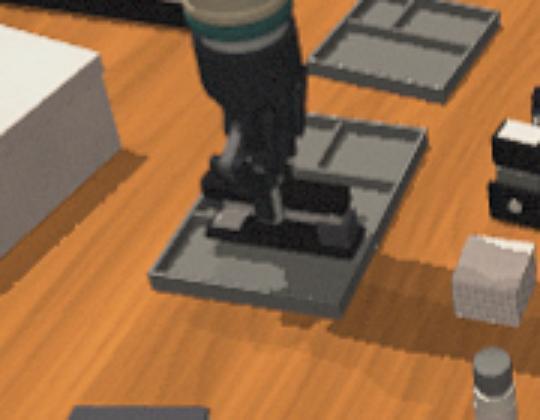

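I under-summed the shift, leaving it 26 mm short in y. The stapler hangs level at about 18 mm, so I'll shift it before lowering, after a small lift to clear the rim.

```bash
python3 -m pendant '0 0 0.010 0;0.002 0.007 0 0;0.003 0.010 0 0;0.002 0.009 0 0;0 0 0 0;0 0 -0.010 0;0 0 -0.006 0;0 0 -0.005 0;0 0 -0.002 0;0 0 0 0'; python3 -m pendant '0 0 -0.0015 0;0 0 0 0;0 0 0 0;0 0 0 0;0 0 0 0;0 0 0 0;0 0 0 0;0 0 0 0;0 0 0 0;0 0 0 0'
```

```text
time: 8.9
eef_pos: [599.3, 194.9, 35.6]
ee_rot: [-0.706, -0.023, 0.707, -0.024]
force: [0.6, 0.5, -2.8]
width: 0.269
time: 9.73
eef_pos: [600.2, 195.6, 35.0]
ee_rot: [0.707, 0.024, -0.707, 0.024]
force: [0.5, -0.9, -0.3]
width: 0.27
```

```bash
python3 -m pendant '0 0 0 0;0 0 0 0;0 0 0 0;0 0 0.006 0;0 0 0.015 0;0 0 0.015 0;0 0 0.015 0;0 0 0.015 0;0 0 0.015 0;0 0 0.015 0' 0.045; python3 -m pendant '-0.001 -0.0289 0 0.0067;-0.001 -0.0289 0 0.0067;-0.001 -0.0289 0 0.0067;-0.001 -0.0289 0 0.0067;-0.001 -0.0289 0 0.0067;-0.001 -0.0289 0 0.0067;-0.001 -0.0289 0 0.0067;-0.001 -0.0289 0 0.0067;-0.001 -0.0289 0 0.0067;-0.001 -0.0289 0 0.0067'; python3 -m pendant '-0.001 -0.0289 0 0.0067;-0.001 -0.0289 0 0.0067;-0.001 -0.0289 0 0.0067;-0.001 -0.0289 0 0.0067;-0.001 -0.0289 0 0.0067;-0.001 -0.0289 0 0.0067;-0.001 -0.0289 0 0.0067;-0.001 -0.0289 0 0.0067;-0.001 -0.0289 0 0.0067;-0.001 -0.0289 0 0.0067' 0.075; python3 - <<'E'
from fit2 import *
obj["big_stapler"]=(600,195,85,48,66)
run(["big_stapler"])
c=read_camera("side"); cv2.imwrite("pics/g3.png",cv2.resize(c["image"][90:310,100:400,::-1],(750,550)))
print(telemetry.state()["eef_pos"])
E
```

```text
time: 10.57
eef_pos: [599.9, 195.8, 132.1]
ee_rot: [0.707, 0.024, -0.707, 0.024]
force: [0.2, -0.1, 0.1]
width: 0.525
time: 11.4
eef_pos: [589.8, -94.6, 131.4]
ee_rot: [0.706, 0.047, -0.705, 0.047]
force: [0.3, -0.2, 0.4]
width: 0.524
time: 12.23
eef_pos: [579.8, -383.6, 131.3]
ee_rot: [0.704, 0.071, -0.703, 0.071]
force: [-0.1, -0.6, 0.2]
width: 0.878
top big_stapler 333 yaw 3.0 xdim 113 ydim 23 c 599 194 ztop 62.0
side big_stapler 472 yaw 4.2 xdim 118 ydim 23 c 598 199 ztop 61.0
[ 578.34064512 -386.18420368  131.14331852]
```

View pics/g3.png

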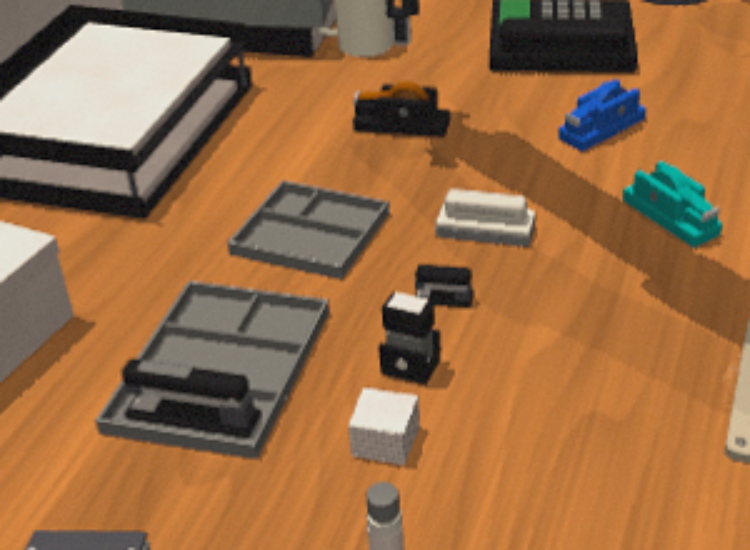

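Stapler stands flat in the +y long compartment. Next the tape dispenser.

```bash
python3 -m pendant '0 0 0 0;0 0 0 0;0 0 -0.014 0;0 0 -0.015 0;0 0 -0.016 0;0 0 -0.016 0;0 0 -0.016 0;0 0 -0.015 0;0 0 -0.012 0;0 0 0 0';  python3 -m pendant '0 0 0 0;0 0 0 0;0 0 0 0;0 0 0 0;0 0 0 0;0 0 0 0;0 0 0 0;0 0 0 0;0 0 0 0;0 0 0 0' 0.0 80; python3 -m pendant '0 0 0.005 0;0 0 0.010 0;0 0 0.015 0;0 0 0.015 0;0 0 0.015 0;0 0 0.015 0;0 0 0.015 0;0 0 0.01 0;0 0 0 0;0 0 0 0'
```

```text
time: 13.22
eef_pos: [578.7, -380.1, 24.0]
ee_rot: [-0.702, -0.073, 0.705, -0.07]
force: [-1.2, -0.1, -0.7]
width: 0.875
time: 14.05
eef_pos: [581.3, -384.1, 29.0]
ee_rot: [0.705, 0.069, -0.702, 0.072]
force: [0.3, -2.0, 6.0]
width: 0.52
time: 14.88
eef_pos: [580.3, -382.5, 127.9]
ee_rot: [0.704, 0.071, -0.703, 0.071]
force: [-0.4, -0.3, -4.9]
width: 0.529
```

```bash
python3 -m pendant '0 0.013 0 0;0.0009 0.0265 0 -0.0074;0.0009 0.0265 0 -0.0074;0.0009 0.0265 0 -0.0074;0.0009 0.0265 0 -0.0074;0.0009 0.0265 0 -0.0074;0.0009 0.0265 0 -0.0074;0.0009 0.0265 0 -0.0074;0.0009 0.0265 0 -0.0074;0.0009 0.0265 0 -0.0074'; python3 -m pendant '0.0009 0.0265 0 -0.0074;0.0009 0.0265 0 -0.0074;0.0009 0.0265 0 -0.0074;0.0009 0.0265 0 -0.0074;0.0009 0.0265 0 -0.0074;0.0009 0.0265 0 -0.0074;0.0009 0.0265 0 -0.0074;0.0009 0.0265 0 -0.0074;0.0009 0.0265 0 -0.0074;0 0.013 0 0'; python3 -m pendant '0 0 0 0;0 0 0 0;0 0 -0.015 0;0 0 -0.015 0;0 0 -0.015 0;0 0 -0.015 0;0 0 -0.010 0;0 0 -0.005 0;0 0 0 0;0 0 0 0'; python3 - <<'E'
from h import *
c=read_camera("side"); u,v=pix(c,[600,140,40]).astype(int)
cv2.imwrite("pics/g4.png",cv2.resize(c["image"][v-60:v+60,u-80:u+80,::-1],(560,420)))
E
```

```text
time: 15.72
eef_pos: [586.8, -128.0, 125.8]
ee_rot: [-0.705, -0.048, 0.706, -0.047]
force: [-0.1, -0.1, -5.3]
width: 0.523
time: 16.55
eef_pos: [594.3, 127.0, 125.6]
ee_rot: [-0.706, -0.027, 0.708, -0.025]
force: [0.0, 2.2, -5.6]
width: 0.527
time: 17.38
eef_pos: [596.4, 120.0, 52.0]
ee_rot: [0.707, 0.023, -0.707, 0.024]
force: [-0.1, 0.9, -4.8]
width: 0.525
```

View pics/g4.png

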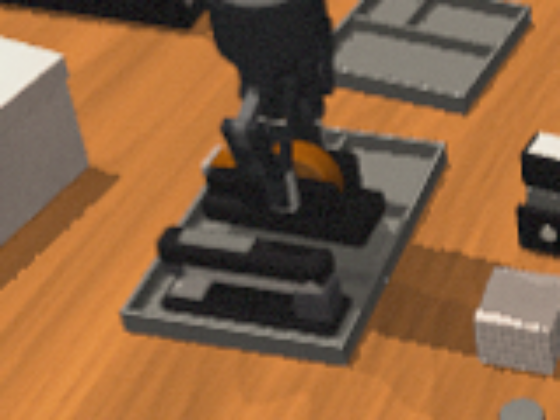

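Dispenser hangs over the middle compartment, clear of the stapler. Lowering until the weight comes off.

```bash
python3 -m pendant '0 0 -0.005 0;0 0 -0.005 0;0 0 -0.004 0;0 0 -0.003 0;0 0 -0.001 0;0 0 -0.001 0;0 0 0 0;0 0 0 0;0 0 0 0;0 0 0 0'; python3 -m pendant '0 0 -0.001 0;0 0 -0.001 0;0 0 0 0;0 0 0 0;0 0 0 0;0 0 0 0;0 0 0 0;0 0 0 0;0 0 0 0;0 0 0 0'
```

```text
time: 18.27
eef_pos: [596.3, 120.7, 33.0]
ee_rot: [0.707, 0.024, -0.707, 0.024]
force: [0.1, -0.5, -5.4]
width: 0.517
time: 19.1
eef_pos: [596.4, 120.7, 32.0]
ee_rot: [0.707, 0.024, -0.706, 0.024]
force: [-2.3, -0.6, 5.6]
width: 0.52
```

```bash
python3 -m pendant '0 0 0 0;0 0 0 0;0 0 0 0;0 0 0.006 0;0 0 0.015 0;0 0 0.015 0;0 0 0.016 0;0 0 0.016 0;0 0 0.016 0;0 0 0.016 0' 0.064; python3 -m pendant '-0.019 -0.006 0 -0.0138;-0.022 -0.007 0 -0.0173;-0.022 -0.007 0 -0.0173;-0.022 -0.007 0 -0.0173;-0.022 -0.007 0 -0.0173;-0.022 -0.007 0 -0.0173;-0.022 -0.007 0 -0.0173;-0.022 -0.006 0 -0.0173;-0.003 0 0 -0.0031;0 0 0 0'; python3 - <<'E'
from fit2 import *
obj["big_stapler"]=(600,195,60,48,66);obj["tape_dispenser"]=(604,120,80,40,59)
c=read_camera("side"); W=cloud(c).reshape(-1,3); Q=W[(np.hypot(W[:,0]-604,W[:,1]-121)<75)&(W[:,2]>22)&(abs(W[:,1]-123)<45)]
print(rect(Q,0,0), np.percentile(Q[:,2],99)); print(telemetry.state()["eef_pos"])
cv2.imwrite("pics/g5.png",cv2.resize(c["image"][150:320,130:330,::-1],(600,510)))
E
```

```text
time: 19.93
eef_pos: [596.3, 120.6, 132.1]
ee_rot: [0.707, 0.024, -0.706, 0.024]
force: [0.3, -0.2, 0.2]
width: 0.751
time: 20.77
eef_pos: [419.1, 66.4, 131.3]
ee_rot: [-0.706, 0.025, 0.707, 0.025]
force: [0.3, -0.4, -0.7]
width: 0.751
(np.float64(148.8762209546793), np.float64(2.5), np.float64(106.95411862873846), np.float64(41.922102325940855), np.float64(606.1705717235182), np.float64(127.7321065438924)) 64.17552888394209
[420.86664521  66.82329833 131.34507688]
```

View pics/g5.png

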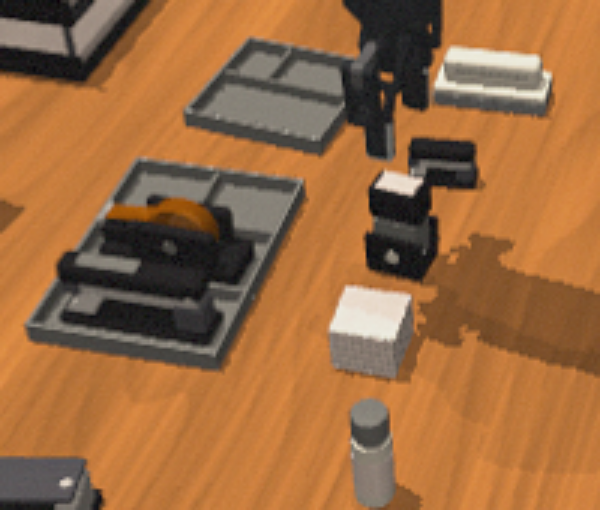

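Dispenser stands flat in its compartment. Now the stamp.

```bash
python3 -m pendant '0 0 -0.010 0;0 0 -0.012 0;0 0 -0.012 0;0 0 -0.012 0;0 0 -0.012 0;0 0 -0.010 0;0 0 -0.006 0;0 0 0 0;0 0 0 0;0 0 0 0';  python3 -m pendant '0 0 0 0;0 0 0 0;0 0 0 0;0 0 0 0;0 0 0 0;0 0 0 0;0 0 0 0;0 0 0 0;0 0 0 0;0 0 0 0' 0.0 40; python3 -m pendant '0 0 0.005 0;0 0 0.010 0;0 0 0.015 0;0 0 0.015 0;0 0 0.015 0;0 0 0.015 0;0 0 0.015 0;0 0 0.01 0;0 0 0 0;0 0 0 0'
```

```text
time: 21.65
eef_pos: [421.2, 66.9, 57.0]
ee_rot: [0.707, -0.025, -0.706, -0.025]
force: [-0.4, 0.2, -0.1]
width: 0.744
time: 22.48
eef_pos: [420.6, 66.8, 57.2]
ee_rot: [0.707, -0.025, -0.706, -0.025]
force: [0.2, 0.2, 6.3]
width: 0.348
time: 23.32
eef_pos: [420.1, 66.8, 157.0]
ee_rot: [0.707, -0.025, -0.706, -0.025]
force: [-0.8, -0.4, -1.0]
width: 0.342
```

```bash
python3 -m pendant '0.010 -0.0015 0 0.0139;0.018 -0.0025 0 0.0139;0.018 -0.0025 0 0.0139;0.018 -0.0025 0 0.0139;0.018 -0.0025 0 0.0139;0.018 -0.0025 0 0.0139;0.018 -0.0025 0 0.0139;0.018 -0.0025 0 0.0139;0.015 -0.0015 0 0.0139;0 0 0 0.0139'; python3 -m pendant '0 0 -0.010 0;0 0 -0.015 0;0 0 -0.015 0;0 0 -0.015 0;0 0 -0.015 0;0 0 -0.012 0;0 0 -0.007 0;0 0 0 0;0 0 0 0;0 0 0 0'; python3 - <<'E'
from h import *
c=read_camera("side"); u,v=pix(c,[590,90,40]).astype(int)
cv2.imwrite("pics/g6.png",cv2.resize(c["image"][v-60:v+60,u-80:u+80,::-1],(560,420)))
E
```

```text
time: 24.15
eef_pos: [574.6, 45.1, 155.6]
ee_rot: [0.708, 0.024, -0.706, 0.025]
force: [0.7, -0.5, -0.7]
width: 0.347
time: 24.98
eef_pos: [571.5, 46.1, 68.3]
ee_rot: [0.707, 0.024, -0.706, 0.024]
force: [0.2, 0.1, -0.3]
width: 0.34
```

View pics/g6.png

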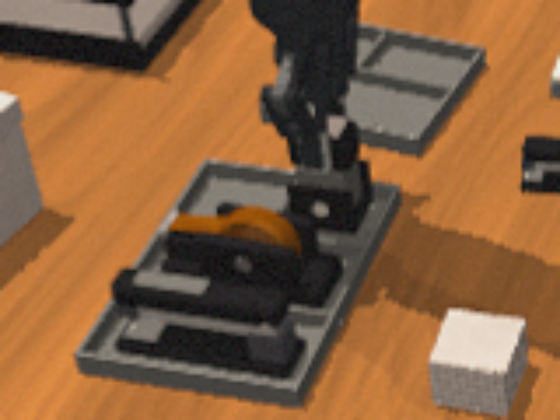

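Stamp is over the near short compartment, clear of the dispenser.

```bash
python3 -m pendant '0 0 -0.003 0;0 0 -0.002 0;0 0 -0.001 0;0 0 -0.001 0;0 0 -0.001 0;0 0 0 0;0 0 0 0;0 0 0 0;0 0 0 0;0 0 0 0'; python3 -m pendant '0 0 -0.0007 0;0 0 0 0;0 0 0 0;0 0 0 0;0 0 0 0;0 0 0 0;0 0 0 0;0 0 0 0;0 0 0 0;0 0 0 0'
```

```text
time: 25.87
eef_pos: [571.2, 46.2, 60.3]
ee_rot: [0.707, 0.024, -0.707, 0.024]
force: [-0.9, 0.3, 4.8]
width: 0.34
time: 26.7
eef_pos: [571.2, 46.1, 60.2]
ee_rot: [0.707, 0.024, -0.707, 0.024]
force: [-3.5, 0.2, 11.5]
width: 0.345
```

```bash
python3 -m pendant '0 0 0 0;0 0 0 0;0 0 0 0;0 0 0.006 0;0 0 0.010 0;0 0 0.010 0;0 0 0.012 0;0 0 0.012 0;0 0 0.012 0;0 0 0.012 0' 0.05; python3 -m pendant '-0.010 -0.014 0 0.005;-0.019 -0.028 0 0.005;-0.019 -0.028 0 0.005;-0.019 -0.028 0 0.005;-0.019 -0.028 0 0.005;-0.019 -0.028 0 0.005;-0.019 -0.028 0 0.005;-0.019 -0.028 0 0.005;-0.014 -0.020 0 0.005;0 0 0 0' 0.06; python3 - <<'E'
from h import *
c=read_camera("side"); print(telemetry.state()["eef_pos"])
cv2.imwrite("pics/g7.png",cv2.resize(c["image"][130:310,130:350,::-1],(660,540)))
E
```

```text
time: 27.53
eef_pos: [571.5, 46.2, 135.0]
ee_rot: [0.707, 0.024, -0.706, 0.024]
force: [0.7, 1.0, -0.2]
width: 0.583
time: 28.37
eef_pos: [410.9, -188.9, 134.5]
ee_rot: [-0.706, -0.036, 0.706, -0.038]
force: [-0.3, -0.3, -0.8]
width: 0.703
[ 412.90499914 -186.53846522  134.34136422]
```

View pics/g7.png

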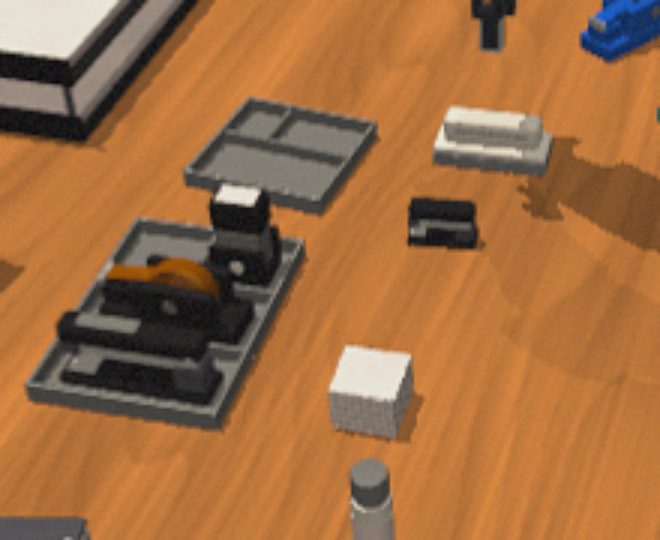

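Front desk kit is complete. Now the eraser.

```bash
python3 -m pendant '0 0 0 0;0 0 -0.012 0;0 0 -0.016 0;0 0 -0.016 0;0 0 -0.016 0;0 0 -0.016 0;0 0 -0.016 0;0 0 -0.012 0;0 0 -0.005 0;0 0 0 0';  python3 -m pendant '0 0 0 0;0 0 0 0;0 0 0 0;0 0 0 0;0 0 0 0;0 0 0 0;0 0 0 0;0 0 0 0;0 0 0 0;0 0 0 0' 0.0 40; python3 -m pendant '0 0 0.005 0;0 0 0.010 0;0 0 0.015 0;0 0 0.015 0;0 0 0.015 0;0 0 0.015 0;0 0 0.015 0;0 0 0.01 0;0 0 0 0;0 0 0 0'
```

```text
time: 29.25
eef_pos: [414.9, -181.7, 25.5]
ee_rot: [-0.705, -0.042, 0.706, -0.04]
force: [-0.1, -1.0, -0.0]
width: 0.701
time: 30.08
eef_pos: [415.0, -183.3, 27.2]
ee_rot: [0.707, 0.041, -0.705, 0.04]
force: [1.1, 0.3, 6.5]
width: 0.298
time: 30.92
eef_pos: [414.1, -183.4, 126.8]
ee_rot: [0.706, 0.04, -0.706, 0.04]
force: [-0.5, 0.9, -0.7]
width: 0.295
```

```bash
python3 -m pendant '0.010 0.0045 0 -0.0166;0.022 0.010 0 -0.0166;0.022 0.010 0 -0.0166;0.022 0.010 0 -0.0166;0.022 0.010 0 -0.0166;0.022 0.010 0 -0.0166;0.022 0.010 0 -0.0166;0.022 0.010 0 -0.0166;0.022 0.010 0 -0.0166;0.011 0.005 0 -0.0166'; python3 -m pendant '0 0 0 0;0 0 -0.010 0;0 0 -0.015 0;0 0 -0.016 0;0 0 -0.016 0;0 0 -0.016 0;0 0 -0.010 0;0 0 -0.006 0;0 0 0 0;0 0 0 0'; python3 - <<'E'
from h import *
c=read_camera("side"); u,v=pix(c,[610,-110,40]).astype(int)
cv2.imwrite("pics/g8.png",cv2.resize(c["image"][v-60:v+60,u-80:u+80,::-1],(560,420)))
E
```

```text
time: 31.75
eef_pos: [613.1, -91.6, 124.8]
ee_rot: [-0.707, 0.017, 0.707, 0.019]
force: [0.1, 0.4, -0.9]
width: 0.298
time: 32.58
eef_pos: [610.6, -94.5, 37.4]
ee_rot: [-0.707, 0.018, 0.707, 0.019]
force: [-0.8, 0.0, -0.1]
width: 0.294
```

View pics/g8.png

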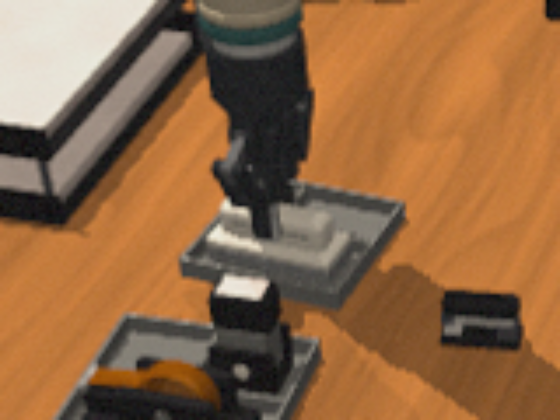

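Eraser sits squarely over the long compartment. Lowering about 7.5 mm.

```bash
python3 -m pendant '0 0 -0.003 0;0 0 -0.002 0;0 0 -0.001 0;0 0 -0.001 0;0 0 0 0;0 0 0 0;0 0 0 0;0 0 0 0;0 0 0 0;0 0 0 0'; python3 -m pendant '0 0 -0.0008 0;0 0 0 0;0 0 0 0;0 0 0 0;0 0 0 0;0 0 0 0;0 0 0 0;0 0 0 0;0 0 0 0;0 0 0 0'
```

```text
time: 33.47
eef_pos: [611.1, -94.0, 30.5]
ee_rot: [-0.707, 0.018, 0.707, 0.019]
force: [-0.2, 0.8, -1.3]
width: 0.295
time: 34.3
eef_pos: [611.1, -94.0, 30.3]
ee_rot: [-0.707, 0.018, 0.707, 0.019]
force: [-2.4, 0.2, 5.4]
width: 0.296
```

```bash
python3 -m pendant '0 0 0 0;0 0 0 0;0 0 0 0;0 0 0.006 0;0 0 0.012 0;0 0 0.014 0;0 0 0.014 0;0 0 0.014 0;0 0 0.014 0;0 0 0.016 0' 0.045; python3 -m pendant '-0.010 0.0025 0 0.0244;-0.021 0.005 0 0.0244;-0.021 0.005 0 0.0244;-0.021 0.005 0 0.0244;-0.021 0.005 0 0.0244;-0.021 0.005 0 0.0244;-0.021 0.005 0 0.0244;-0.021 0.005 0 0.0244;-0.021 0.005 0 0.0244;-0.011 0.003 0 0.0244' 0.055; python3 - <<'E'
from h import *
c=read_camera("side"); print(telemetry.state()["eef_pos"])
cv2.imwrite("pics/g9.png",cv2.resize(c["image"][110:290,130:350,::-1],(660,540)))
E
```

```text
time: 35.13
eef_pos: [611.3, -94.1, 121.8]
ee_rot: [0.707, -0.018, -0.707, -0.019]
force: [0.7, -0.3, 0.2]
width: 0.53
time: 35.97
eef_pos: [419.7, -47.9, 120.9]
ee_rot: [-0.704, -0.069, 0.704, -0.067]
force: [-0.1, -0.6, 0.0]
width: 0.645
[417.93756263 -47.37346421 120.75007276]
```

View pics/g9.png

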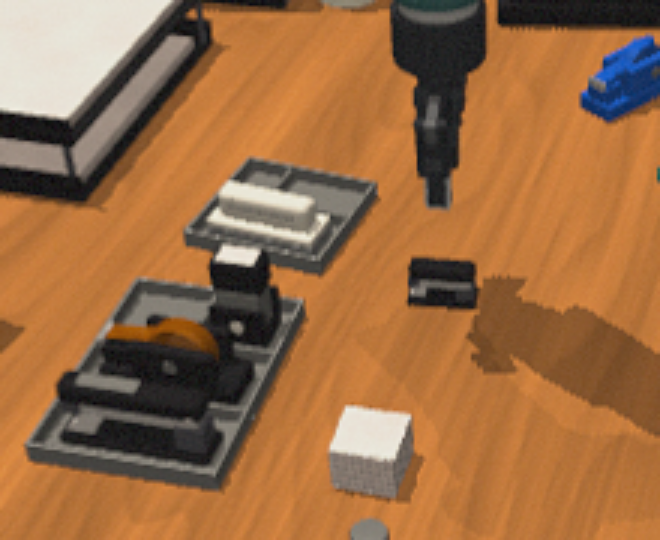

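```bash
python3 -m pendant '0 0 0 0;0 0 -0.012 0;0 0 -0.015 0;0 0 -0.015 0;0 0 -0.015 0;0 0 -0.015 0;0 0 -0.015 0;0 0 -0.010 0;0 0 -0.005 0;0 0 0 0';  python3 -m pendant '0 0 0 0;0 0 0 0;0 0 0 0;0 0 0 0;0 0 0 0;0 0 0 0;0 0 0 0;0 0 0 0;0 0 0 0;0 0 0 0' 0.0 35; python3 -m pendant '0 0 0.005 0;0 0 0.010 0;0 0 0.015 0;0 0 0.015 0;0 0 0.015 0;0 0 0.015 0;0 0 0.015 0;0 0 0.01 0;0 0 0 0;0 0 0 0'
```

```text
time: 36.85
eef_pos: [423.7, -48.6, 20.1]
ee_rot: [0.704, 0.068, -0.704, 0.067]
force: [0.4, -0.3, 0.3]
width: 0.643
time: 37.68
eef_pos: [422.8, -48.3, 21.5]
ee_rot: [0.704, 0.068, -0.704, 0.067]
force: [0.2, 0.4, 6.5]
width: 0.224
time: 38.52
eef_pos: [421.9, -47.7, 121.1]
ee_rot: [-0.704, -0.069, 0.704, -0.067]
force: [0.1, -0.7, -0.4]
width: 0.223
```

```bash
python3 -m pendant '0.009 -0.006 0 -0.0244;0.018 -0.0125 0 -0.0244;0.018 -0.0125 0 -0.0244;0.018 -0.0125 0 -0.0244;0.018 -0.0125 0 -0.0244;0.018 -0.0125 0 -0.0244;0.018 -0.0125 0 -0.0244;0.018 -0.0125 0 -0.0244;0.018 -0.0125 0 -0.0244;0.008 -0.006 0 -0.0244'; python3 -m pendant '0 0 0 0;0 0 -0.010 0;0 0 -0.015 0;0 0 -0.016 0;0 0 -0.016 0;0 0 -0.016 0;0 0 -0.010 0;0 0 -0.006 0;0 0 0 0;0 0 0 0'; python3 - <<'E'
from h import *
c=read_camera("side"); u,v=pix(c,[590,-140,40]).astype(int)
cv2.imwrite("pics/g10.png",cv2.resize(c["image"][v-60:v+60,u-80:u+80,::-1],(560,420)))
E
```

```text
time: 39.35
eef_pos: [585.0, -162.7, 119.7]
ee_rot: [-0.707, 0.019, 0.707, 0.02]
force: [0.4, 0.5, -0.8]
width: 0.229
time: 40.18
eef_pos: [582.6, -160.1, 31.8]
ee_rot: [-0.706, 0.018, 0.707, 0.02]
force: [-0.1, 0.2, -1.0]
width: 0.226
```

View pics/g10.png

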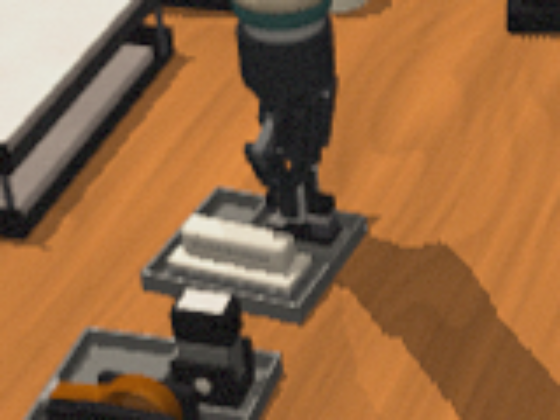

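```bash
python3 -m pendant '0 0 -0.003 0;0 0 -0.002 0;0 0 -0.001 0;0 0 -0.001 0;0 0 0 0;0 0 0 0;0 0 0 0;0 0 0 0;0 0 0 0;0 0 0 0'; python3 -m pendant '0 0 -0.001 0;0 0 0 0;0 0 0 0;0 0 0 0;0 0 0 0;0 0 0 0;0 0 0 0;0 0 0 0;0 0 0 0;0 0 0 0'
```

```text
time: 41.07
eef_pos: [582.9, -160.1, 24.9]
ee_rot: [-0.707, 0.018, 0.707, 0.02]
force: [0.2, -0.2, -1.2]
width: 0.223
time: 41.9
eef_pos: [582.9, -160.1, 24.6]
ee_rot: [-0.707, 0.018, 0.707, 0.02]
force: [-1.8, 0.9, 4.7]
width: 0.225
```

On the floor. Release, lift, and back off toward −y so the cameras see both kits.

```bash
python3 -m pendant '0 0 0 0;0 0 0 0;0 0 0 0;0 0 0 0;0 0 0.010 0;0 0 0.015 0;0 0 0.02 0;0 0 0.025 0;0 0 0.025 0;0 0 0.025 0' 0.038; python3 -m pendant '-0.012 -0.010 0 0;-0.02 -0.02 0 0;-0.02 -0.02 0 0;-0.02 -0.02 0 0;-0.02 -0.02 0 0;-0.02 -0.02 0 0;-0.02 -0.02 0 0;-0.012 -0.010 0 0;0 0 0 0;0 0 0 0'; python3 - <<'E'
from fit2 import *
obj.update(big_stapler=(600,195,60,48,66),date_stamp=(571,46,45,76,92),board_eraser=(611,-94,70,42,56),small_stapler=(583,-160,40,33,49))
run(["big_stapler","date_stamp","board_eraser","small_stapler","large_tray"])
a=[]
for n,(r0,r1,c0,c1) in dict(top=(110,250,120,340),side=(140,350,100,330)).items():
    c=read_camera(n)
    for t in("hole_punch","glue_stick","note_block"): print(n,t,[world(c,d["location"]).round() for d in spot_point(t,c)[:1]])
    a.append(cv2.resize(c["image"][r0:r1,c0:c1,::-1],(390,390*(r1-r0)//(c1-c0)*1 if 0 else 356)))
cv2.imwrite("pics/end.png",np.hstack(a))
E
```

```text
time: 42.73
eef_pos: [582.8, -160.4, 146.5]
ee_rot: [0.707, -0.018, -0.707, -0.02]
force: [0.3, 0.1, -0.2]
width: 0.442
time: 43.57
eef_pos: [438.7, -300.9, 145.2]
ee_rot: [0.707, -0.019, -0.706, -0.02]
force: [0.2, 0.4, -0.1]
width: 0.441
top big_stapler 357 yaw 1.0 xdim 112 ydim 68 c 599 171 ztop 62.0
date_stamp few
top board_eraser 283 yaw 23.0 xdim 84 ydim 80 c 614 -110 ztop 52.0
top small_stapler 75 yaw 0.2 xdim 31 ydim 18 c 593 -162 ztop 45.0
top large_tray 494 yaw 4.0 xdim 160 ydim 219 c 606 123 ztop 21.0
side big_stapler 528 yaw 4.2 xdim 112 ydim 71 c 601 175 ztop 61.0
side date_stamp 170 yaw -2.2 xdim 43 ydim 28 c 570 50 ztop 86.0
side board_eraser 200 yaw 22.0 xdim 84 ydim 75 c 612 -102 ztop 50.0
side small_stapler 103 yaw -7.5 xdim 54 ydim 18 c 580 -154 ztop 43.0
side large_tray 897 yaw 4.2 xdim 159 ydim 221 c 605 126 ztop 21.0
top hole_punch [array([603., 118.,   5.])]
top glue_stick [array([364., 301.,   0.])]
top note_block [array([413., 171.,   3.])]
side hole_punch [array([586., 402.,  -2.])]
side glue_stick [array([362., 308.,  -4.])]
side note_block [array([406., 176.,  -4.])]
```

View pics/end.png

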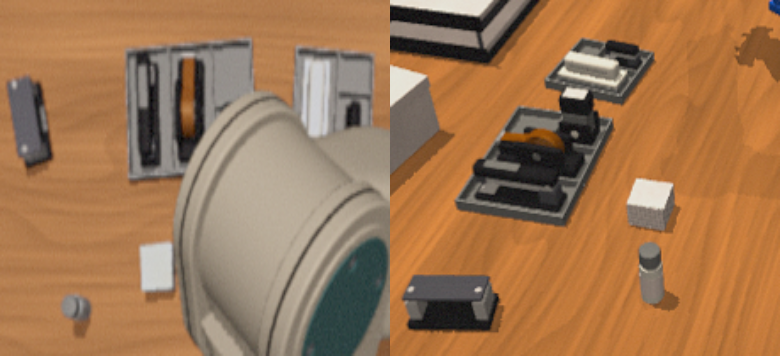

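Everything is in place and upright in both pictures. The top view is partly blocked by the arm, but the side view shows all five items. The bystanders haven't moved, so I'm handing in.

```bash
python3 -c "
from rig import manip; print(manip.sign_off())"
```

```text
the job is handed in; nothing more can be done
None
```

Both kits are made up and handed in at about 44 s of the 128 s allowed. I placed things in the order listed:
- **Front desk (larger tray):** the big stapler and the black/amber tape dispenser are in the long compartments. The date stamp is in the short compartment nearer the robot.
- **Meeting room (smaller tray):** the whiteboard eraser is in the long compartment and the small stapler in the middle-sized one.

**Lowering:** each item was lowered until the force reading showed the floor had taken its weight, then released. The first move with the big stapler stopped about 26 mm short. I raised it slightly, shifted it over and then set it down.

**Last checks that agreed:**
- The final side picture shows all five items upright and alone in their compartments.
- The measured tops of the four items I re-measured were within about 2 mm of what they should be standing on the tray floor; the tape dispenser's matched earlier, just after it was placed.
- The hole punch, glue stick and note block were found within about 5 mm of where they started, and the arm was clear of everything.

**Last checks that did not:**
- In the final top picture the arm hid the date stamp and part of the small stapler, so the stamp's final position rests on the side camera alone.
- The top-view search for the hole punch reported the large tray instead. The top picture and the side view both show the punch where it was.
- The final automatic angle fits for the big stapler and eraser picked up neighbouring items, so I ignored them and went by the pictures.

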